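# Tidy the counter: stoppers, napkin rings and tin to their places

### The job

Tidy the handful of things on the counter to where each kind belongs: stand the two cork stoppers upright, narrow end down, in the low two-bay bamboo rack, one in each bay; set both wooden napkin rings flat on the floor of the empty white saucer lying on the counter, side by side and not stacked; and stand the small steel tin upright in the middle of the marble coaster. Leave the glass bowl where it stands.

Things in the scene. Friction and masses are not known exactly. Their poses are not given: they have to be found in the camera images.
- stopper_a_mid (a point): Cork stopper, standing on its narrow end: solid tapered plug, 33 mm diameter at the bottom, 38 mm at the top, 44 mm high, about 30 g. Same as the other stopper. Point: its centre, 22 mm above its underside; z is its axis, pointing to the wide top.
- stopper_b_mid (a point): Cork stopper, standing on its narrow end: solid tapered plug, 33 mm diameter at the bottom, 38 mm at the top, 44 mm high, about 30 g. Same as the other stopper. Point: its centre, 22 mm above its underside; z is its axis, pointing to the wide top.
- ring_a_mid (a point): Dark wooden napkin ring lying flat (axis upright): open ring, 46 mm outside and 36 mm inside diameter, 30 mm high, about 30 g. Same as the other ring. Point: its centre, 15 mm above its underside; z is its axis.
- ring_b_mid (a point): Dark wooden napkin ring lying flat (axis upright): open ring, 46 mm outside and 36 mm inside diameter, 30 mm high, about 30 g. Same as the other ring. Point: its centre, 15 mm above its underside; z is its axis.
- tin_mid (a point): Small closed steel tin, upright: plain cylinder 54 mm in diameter, 42 mm high, about 120 g. Point: its centre, 21 mm above its underside; z is its axis, to the lid.
- rack_bay_left (a point): Point on the floor of one bay of the low slotted bamboo rack (fixed to the counter; outside 74 x 140 mm, 18 mm high, long side along this frame's y axis; floor 5 mm above the counter, walls and middle divider 6 mm thick rising 13 mm above the floor). Each of the two bays is 62 x 61 mm inside; this is the centre of the floor of the one on the rack's +y side, 33.5 mm from the rack's middle. x runs across the rack, z up; the yaw is the rack's yaw.
- rack_bay_right (a point): Point on the floor of one bay of the low slotted bamboo rack (fixed to the counter; outside 74 x 140 mm, 18 mm high, long side along this frame's y axis; floor 5 mm above the counter, walls and middle divider 6 mm thick rising 13 mm above the floor). Each of the two bays is 62 x 61 mm inside; this is the centre of the floor of the one on the rack's -y side, 33.5 mm from the rack's middle. x runs across the rack, z up; the yaw is the rack's yaw.
- saucer_floor (a point): Shallow white ceramic saucer, fixed to the counter: 160 mm across the rim, 18 mm high, flat inner floor about 116 mm across, 5 mm above the counter, sloping wall 4 mm thick. Point: centre of the inner floor; z up.
- coaster_top (a point): Round marble coaster, fixed to the counter: flat disc 96 mm across, 8 mm thick. Point: centre of its top face; z up.
- glass_bowl_mid (a point): Bystander: small clear glass bowl, 76 mm across the rim, 40 mm high, loose, standing in the row among the loose things. Point: on its axis, 20 mm above its underside. Elsewhere on the counter, well clear of the work: a white canister 100 mm wide and 156 mm high to the robot's right, a bamboo plate rack with two saucers to its left, a spoon beyond.
Not all that is in view belongs to the job. What is shaped like the part that bears stopper_a_mid but blue, green or purple is not meant.

How it is judged:
At the end, for the whole second after the job is handed in: An upright stopper in each rack bay (within 20 mm of its centre), both rings flat on the saucer floor (centres within 46 mm of its centre), the tin upright on the coaster within 15 mm of its centre; heights within 4 mm, tilts under 0.15 rad, all released and at rest (((horizontal distance between stopper_a_mid and rack_bay_left below 0.02 m and z of stopper_a_mid in the frame of rack_bay_left between 0.018 and 0.026 m and horizontal distance between stopper_b_mid and rack_bay_right below 0.02 m and z of stopper_b_mid in the frame of rack_bay_right between 0.018 and 0.026 m) or (horizontal distance between stopper_a_mid and rack_bay_right below 0.02 m and z of stopper_a_mid in the frame of rack_bay_right between 0.018 and 0.026 m and horizontal distance between stopper_b_mid and rack_bay_left below 0.02 m and z of stopper_b_mid in the frame of rack_bay_left between 0.018 and 0.026 m)) and horizontal distance between each of ring_a_mid, ring_b_mid and saucer_floor below 0.046 m and z of ring_a_mid in the frame of saucer_floor between 0.011 and 0.019 m and z of ring_b_mid in the frame of saucer_floor between 0.011 and 0.019 m and horizontal distance between tin_mid and coaster_top below 0.015 m and z of tin_mid in the frame of coaster_top between 0.017 and 0.025 m and angle between each of stopper_a_mid, stopper_b_mid, tin_mid's own z axis and vertical below 0.15 rad and linear speed of each of stopper_a, stopper_b, ring_a, ring_b, tin below 0.02 m/s and angular speed of each of stopper_a, stopper_b, ring_a, ring_b, tin below 0.3 rad/s and angle between the z axis of each of ring_a_mid, ring_b_mid and the z axis of saucer_floor, either way round below 0.15 rad); the robot touches nothing.
It fails at once if the glass bowl is pushed more than 20 mm or tipped (distance of glass_bowl_mid from where it was at the start of the episode above 0.02 m or angle between glass_bowl_mid's own z axis and vertical above 0.4 rad).
It also fails if it takes over 128 s, if anything falls off the work surface, if the arm or the gripper's body presses on something with over 40 N, if the wrist force passes 120 N, or if a joint passes its speed limit or range.

### The arm

A 6-joint arm with a two-finger parallel gripper is mounted at the origin on the work surface. World frame = base frame: x ahead of the robot, y to its left, z up, the work surface at z = 0. Lengths are in m, angles in rad, forces in N, time in s.
With the tool pointing down it reaches from about 0.3 to 0.875 m from the base axis. Payload 6.4 kg.
Tool frame: the origin (TCP) lies midway between the tips of the shut fingers; the grasp point (between the pads) lies 19 mm behind it; z points along the fingers, y is the line along which they close (so a half turn about z gives the same grasp; the last joint's range is limited). The gripper opens to 85 mm and grips with 20 to 120 N. Pads are 22 mm wide; open, the fingers measure 114 mm over their backs; the gripper's body (76 mm by 85 mm) begins 54 mm behind the grasp point. The pads swing forward as they close: fully open they stand 13 mm farther back than shut.
Start: joints at [-1.445, 0.181, 1.607, -0, 1.354, -0.206], TCP at [0.187, -0.544, 0.231] pointing down, gripper open.
Joint ranges: [-2.99, 2.99], [-0.89, 2.07], [0.3, 2.58], [-1.14, 4.28], [0, 2.63], [-3.12, 3.12]. Speed limits (rad/s): [2.57, 2.57, 3.01, 3.14, 3.14, 3.14].

### API

Orientations are given as a unit quaternion [w, x, y, z].
In Python, from bench import ctrl gives the robot as it stands.
- The arm moves only by the tool send_rows, never from a script. Its argument "motion" is a list of rows, each a list of 7 numbers: the turn, a rotation vector about the tool's x, y, z in degrees, then the shift along the tool's x, y, z in mm, then the closure, from -1 (fully open) to 1 (shut). In form: [[rx, ry, rz, tx, ty, tz, grip], ...]. A call has exactly 10 rows; each row shifts and turns the commanded pose from where the row before left it, along the tool's axes as they then stand; what a row does not reach is not made up. A row lasts 1/10 s, in which the tool goes at most 50 mm and 8.59 degrees, less where a joint would pass 70% of its speed; a pose out of reach is approached as far as the arm can. A call is refused whole if a number of a shift passes 50 or a number of a turn 8.59, either way. A call with a gripper value outside its range is refused whole. The fingers move at their own pace and stop on an object; the grip force is fixed at half the most. Time passes only in rows, so rows that do not move let the fingers close, or fill a call up. It gives the time, the measured TCP pose, the force, the opening and the grip force at its end, in the units of the state.
- ctrl.get_obs(): the state, without advancing time (a new reading comes with each control period).
- ctrl.camera(name): name is "scene" or "side" or "wrist"; returns a dict with "color" (384x512x3 uint8, red, green, blue), "z_map" (384x512 float32, m along the optical axis (not along the pixel's ray), 0 where there is no reading), "mtx" (3x3 intrinsics, pixels), "extrinsics" (4x4, takes a point from camera to world coordinates); the wrist camera has in their place "hand_eye" (4x4, takes a point from camera to tool coordinates, whose origin is the TCP and whose axes are the flange's). Camera axes: x right, y down, z forward; pixel columns grow to the right and rows downward; lengths in m; the calibration is good to about 2 mm. A picture is of the moment at which its call begins: read the wrist's pose just before it.
- ctrl.hand_in(): hands the job in; it is judged then, once.
The state is a dict: "time_s": time; "q": joint angles; "dq": joint speeds; "joint_efforts": joint torques, N m; "eef_pos": TCP position; "eef_rot": TCP orientation; "wrist_force": force on the tool from outside, world axes, zero at the start; "torque": the same for the moment, N m; "opening": opening from 0.0 (shut) to 1.0 (fully open); "grasp_force": force on a finger pad.
Only numpy, scipy, OpenCV 4.12 (cv2) and the standard library are available. Lean on these libraries where they do the work, as an engineer would, in place of code of your own. Each camera call takes 0.05 s, during which the arm holds its last target. There are 200 camera calls.

## Working session

There is one attempt and no reset: what is moved stays moved. The work goes in short steps, Python scripts to look and compute and a tool call to move; the robot and the scene stay as the last step left them, time stands still between calls to the robot, and variables do not carry over. Pictures are saved under pics/ and viewed, at most 14 in all, crops included, and the job is handed in when it is done.

Besides the shell and the picture viewer there is one more tool, called after ">>>" in YAML: its name, and indented under it one key for each argument. send_rows: Moves the arm, as the interface text tells. Its arguments: {"type":"object","properties":{"motion":{"type":"array","items":{"type":"array","items":{"type":"number"}}}},"required":["motion"]}

```bash
mkdir -p pics; cat > h.py <<'E'
from bench import ctrl
import numpy as np, cv2
def snap(n,f=None):
    c=ctrl.camera(n)
    if f: cv2.imwrite('pics/'+f,c['color'][:,:,::-1])
    return c
def cloud(c,E=None):
    E=c['extrinsics'] if E is None else E
    z=c['z_map'];v,u=np.mgrid[:z.shape[0],:z.shape[1]]
    K=c['mtx'];P=np.stack([(u-K[0,2])/K[0,0]*z,(v-K[1,2])/K[1,1]*z,z,np.ones_like(z)],-1)
    W=P@np.array(E).T
    W=W[...,:3];W[z==0]=np.nan
    return W
E
python3 - <<'E'
from h import *
o=ctrl.get_obs();print(o)
for n in('scene','side'):
    c=snap(n,n+'0.png');np.savez(n+'0.npz',W=cloud(c),**c);print(c['extrinsics'],c['mtx'])
E
```

```text
{'time_s': 0.0, 'q': array([-1.44528533e+00,  1.81534303e-01,  1.60797466e+00,  9.34762095e-07,
        1.35381721e+00, -2.06297640e-01]), 'dq': array([ 2.45409543e-03, -3.81982093e-04,  9.05790251e-04,  8.21778584e-04,
        6.76324579e-05,  2.72402608e-03]), 'joint_efforts': array([ 2.65458611e-04, -4.44867110e+01, -3.51340699e+01, -2.44507291e-04,
        8.90400843e-03,  1.06179462e-05]), 'eef_pos': array([ 0.18725726, -0.54308227,  0.23040406]), 'eef_rot': array([-8.66032793e-04,  9.86269062e-01,  1.65144137e-01,  3.54576870e-05]), 'wrist_force': array([ 0.65300779,  0.49188471, -0.26610879]), 'torque': array([ 0.03269096, -0.01124119, -0.01476484]), 'grasp_force': 0.0, 'opening': 0.9966499567619839}
[[-0.63038496  0.45152155 -0.63146107  1.33917351]
 [ 0.77608453  0.38494545 -0.49950956  0.75056124]
 [ 0.01753873 -0.80495049 -0.59308272  0.86942802]
 [ 0.          0.          0.          1.        ]] [[482.7764449    0.         262.22240186]
 [  0.         482.7764449  190.81382951]
 [  0.           0.           1.        ]]
[[-0.96935604 -0.11523352  0.21695644  0.24502554]
 [-0.24536836  0.49718763 -0.83222523  0.86113565]
 [-0.01196781 -0.8599568  -0.5102265   0.56769875]
 [ 0.          0.          0.          1.        ]] [[438.41595454   0.         266.47816642]
 [  0.         438.41595454 194.13899882]
 [  0.           0.           1.        ]]
```

View pics/scene0.png

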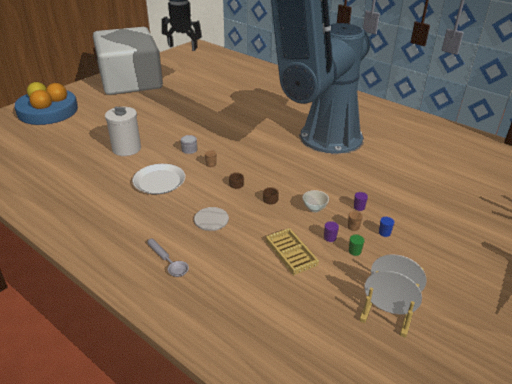

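View pics/side0.png

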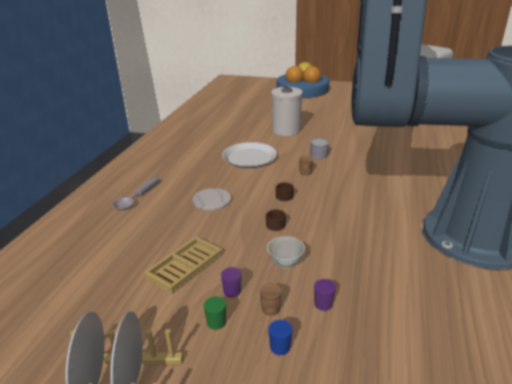

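The scene picture shows the tin at (189,144), stoppers at (211,158) and (355,220), rings at (236,181) and (270,196), and the bowl at (316,201). The saucer is at (159,179), the coaster at (212,218) and the rack at (291,250). Four coloured decoys stand around the second stopper.

```bash
python3 - <<'E'
import numpy as np,cv2
for n in('scene','side'):
    d=np.load(n+'0.npz');W=d['W'];hsv=cv2.cvtColor(d['color'],cv2.COLOR_RGB2HSV)
    ok=(W[...,2]>0.012)&(W[...,2]<0.09)&(W[...,0]>.15)&(W[...,0]<.95)&(abs(W[...,1])<.65)
    k,l,s,_=cv2.connectedComponentsWithStats(ok.astype(np.uint8))
    print(n, 'table z',np.nanmedian(W[...,2][(W[...,0]>.2)&(W[...,0]<.8)&(abs(W[...,1])<.3)]))
    for i in range(1,k):
        if s[i,4]<25: continue
        m=l==i;P=W[m];t=P[:,2]>np.percentile(P[:,2],90)-.006
        mm=(P[t].min(0)+P[t].max(0))/2
        print(s[i].tolist(),'top',mm.round(3),'ext',np.ptp(P[t],axis=0).round(3),'zmax',P[:,2].max().round(3),'hsv',np.median(hsv[m],0))
d=np.load('scene0.npz');E=d['extrinsics'];K=d['mtx']
def ray(u,v,z):
    r=E[:3,:3]@np.linalg.inv(K)@[u,v,1];t=(z-E[2,3])/r[2];return (E[:3,3]+t*r).round(4)
hsv=cv2.cvtColor(d['color'],cv2.COLOR_RGB2HSV)
print('coaster px',hsv[218,212],'saucer',hsv[179,159],'wood',hsv[250,200],'rack',hsv[237,283])
# low-saturation blobs: saucer, coaster
m=(hsv[...,1]<60)&(hsv[...,2]>110)
k,l,s,c=cv2.connectedComponentsWithStats(m.astype(np.uint8))
for i in range(1,k):
    if 300<s[i,4]<6000 and s[i,1]>120: print(s[i],c[i],ray(*c[i],.008),ray(*c[i],.018))
E
```

```text
scene table z 0.0029633802488504557
[108, 126, 33, 28, 624] top [ 0.534 -0.473  0.083] ext [0.083 0.076 0.013] zmax 0.09 hsv [ 17.  18. 156.]
[181, 135, 17, 17, 233] top [ 0.392 -0.319  0.044] ext [0.056 0.057 0.008] zmax 0.048 hsv [135.   8. 127.]
[205, 150, 12, 16, 156] top [ 0.412 -0.198  0.046] ext [0.039 0.04  0.008] zmax 0.05 hsv [ 14. 123. 127.]
[133, 163, 53, 31, 356] top [ 0.584 -0.249  0.02 ] ext [0.158 0.161 0.01 ] zmax 0.024 hsv [ 21.  10. 187.]
[229, 172, 15, 14, 168] top [ 0.441 -0.064  0.031] ext [0.044 0.049 0.01 ] zmax 0.036 hsv [ 13. 130.  74.]
[263, 187, 16, 15, 182] top [0.434 0.067 0.031] ext [0.046 0.046 0.008] zmax 0.035 hsv [ 13. 132.  76.]
[303, 190, 26, 21, 407] top [0.383 0.188 0.041] ext [0.079 0.076 0.011] zmax 0.047 hsv [ 22.  29. 164.]
[354, 192, 14, 17, 187] top [0.297 0.285 0.045] ext [0.04  0.036 0.008] zmax 0.049 hsv [140. 141. 105.]
[348, 211, 15, 18, 216] top [0.384 0.318 0.045] ext [0.041 0.037 0.008] zmax 0.05 hsv [ 14. 126. 124.]
[379, 216, 16, 18, 216] top [0.349 0.396 0.046] ext [0.04  0.036 0.008] zmax 0.05 hsv [113.  172.5 128.5]
[324, 221,
[... 2307 characters left out ...]
111. 185. 129.]
[108, 330, 7, 20, 81] top [0.584 0.482 0.066] ext [0.008 0.009 0.008] zmax 0.069 hsv [ 18. 106. 112.]
coaster px [ 15  23 174] saucer [ 11  10 197] wood [ 15 116 156] rack [ 20 129 190]
[ 132  163   53   31 1262] [158.37638669 178.30031696] [ 0.5801 -0.2611  0.008 ] [ 0.5889 -0.2493  0.018 ]
[303 190  26  22 417] [315.48441247 199.80095923] [0.3549 0.1725 0.008 ] [0.3663 0.1792 0.018 ]
[194 207  35  24 647] [210.88871716 218.34003091] [ 0.6151 -0.0023  0.008 ] [0.6235 0.0064 0.018 ]
[148 239  41  38 413] [170.04600484 260.24455206] [0.7995 0.0341 0.008 ] [0.8058 0.0424 0.018 ]
[ 364  254   63   60 2698] [395.54447739 283.07931801] [0.5042 0.5049 0.008 ] [0.5139 0.5078 0.018 ]
```

```bash
python3 - <<'E'
import numpy as np,cv2
for n,b in(('scene',[266,228,53,45]),('side',[144,237,78,53])):
    d=np.load(n+'0.npz');W=d['W'][b[1]:b[1]+b[3],b[0]:b[0]+b[2]].reshape(-1,3);W=W[(W[:,2]>.011)&(W[:,2]<.03)]
    print(cv2.minAreaRect((W[:,:2]*1000).astype(np.float32)))
d=np.load('side0.npz');E=d['extrinsics'];K=d['mtx']
hsv=cv2.cvtColor(d['color'],cv2.COLOR_RGB2HSV)
m=((hsv[...,1]<60)&(hsv[...,2]>110)).astype(np.uint8)
k,l,s,c=cv2.connectedComponentsWithStats(m)
i=l[199,212];u,v=c[i];r=E[:3,:3]@np.linalg.inv(K)@[u,v,1];print(s[i],E[:3,3]+(.008-E[2,3])/r[2]*r)
cv2.imwrite('pics/rack.png',cv2.resize(d['color'][225:300,130:235,::-1],None,fx=6,fy=6))
E
```

```text
((576.3408203125, 246.2554931640625), (145.00933837890625, 78.11260986328125), 66.14530181884766)
((574.2222900390625, 247.2406463623047), (143.1159210205078, 78.01525115966797), 68.15471649169922)
[192 188  40  23 712] [0.60986931 0.00147573 0.008     ]
```

View pics/rack.png

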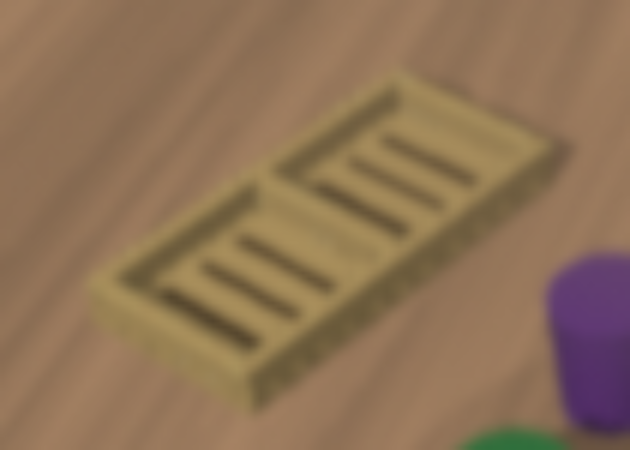

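>>> send_rows:
  motion:
    - [0,0,-7.89,0,0,10,-1]
    - [0,0,-7.89,0,0,10,-1]
    - [0,0,-7.89,0,0,10,-1]
    - [0,0,-7.89,0,0,10,-1]
    - [0,0,-7.89,0,0,10,-1]
    - [0,0,-7.89,0,0,10,-1]
    - [0,0,-7.89,0,0,10,-1]
    - [0,0,-7.89,0,0,10,-1]
    - [0,0,-7.89,0,0,10,-1]
    - [0,0,0,0,0,0,-1]

```text
time_s: 1.1
eef_pos: [0.1871, -0.5422, 0.1393]
eef_rot: [-0.002, 0.707, 0.708, 0.001]
wrist_force: [0.1, 0.6, -0.5]
opening: 0.997
grasp_force: 0.0
```

>>> send_rows:
  motion:
    - [0,0,0,32,29,0,-1]
    - [0,0,0,32,29,0,-1]
    - [0,0,0,32,29,0,-1]
    - [0,0,0,32,29,0,-1]
    - [0,0,0,32,29,0,-1]
    - [0,0,0,32,29,0,-1]
    - [0,0,0,32,30,0,-1]
    - [0,0,0,0,0,35,-1]
    - [0,0,0,0,0,35,-1]
    - [0,0,0,0,0,0,-1]

```text
time_s: 2.1
eef_pos: [0.3893, -0.3162, 0.0676]
eef_rot: [-0.004, 0.708, 0.706, 0.001]
wrist_force: [-0.5, 1.5, -0.0]
opening: 1.003
grasp_force: 0.0
```

>>> send_rows:
  motion:
    - [0,0,0,-2,2,20,-1]
    - [0,0,0,0,0,22,-1]
    - [0,0,0,0,0,22,-1]
    - [0,0,0,0,0,0,-1]
    - [0,0,0,0,0,0,1]
    - [0,0,0,0,0,0,1]
    - [0,0,0,0,0,0,1]
    - [0,0,0,0,0,0,1]
    - [0,0,0,0,0,0,1]
    - [0,0,0,0,0,0,1]

```text
time_s: 3.1
eef_pos: [0.3941, -0.323, 0.0095]
eef_rot: [0.002, 0.707, 0.707, -0.0]
wrist_force: [-1.9, -0.8, 6.4]
opening: 0.614
grasp_force: 62.3
```

>>> send_rows:
  motion:
    - [0,0,0,0,0,-30,1]
    - [0,0,0,0,0,-40,1]
    - [0,0,0,39,26,-20,1]
    - [0,0,0,40,27,0,1]
    - [0,0,0,40,28,0,1]
    - [0,0,0,40,28,0,1]
    - [0,0,0,40,28,0,1]
    - [0,0,0,40,28,0,1]
    - [0,0,0,40,28,0,1]
    - [0,0,0,39,26,0,1]

```text
time_s: 4.1
eef_pos: [0.6131, -0.0023, 0.0984]
eef_rot: [0.001, 0.707, 0.707, 0.001]
wrist_force: [0.5, 0.2, -2.4]
opening: 0.615
grasp_force: 63.4
```

>>> send_rows:
  motion:
    - [0,0,0,0,0,0,1]
    - [0,0,0,0,0,20,1]
    - [0,0,0,0,0,30,1]
    - [0,0,0,0,0,15,1]
    - [0,0,0,0,0,0,1]
    - [0,0,0,0,0,0,1]
    - [0,0,0,0,0,0,1]
    - [0,0,0,0,0,0,1]
    - [0,0,0,0,0,0,1]
    - [0,0,0,0,0,0,1]

```text
time_s: 5.1
eef_pos: [0.612, -0.0043, 0.0325]
eef_rot: [0.0, 0.707, 0.707, 0.0]
wrist_force: [0.2, -0.2, -1.6]
opening: 0.616
grasp_force: 63.6
```

```bash
python3 - <<'E'
from h import *
print(ctrl.get_obs()['eef_pos'])
a=snap('scene');b=snap('side');cv2.imwrite('pics/t1.png',np.hstack([cv2.resize(a['color'][130:260,140:280,::-1],(400,371)),cv2.resize(b['color'][130:260,140:280,::-1],(400,371))]))
E
```

```text
[ 0.61197412 -0.00430829  0.03251779]
```

View pics/t1.png

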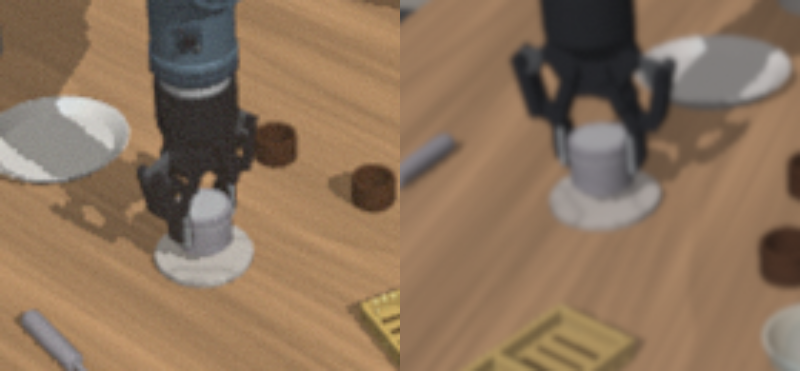

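The tin hangs just above the coaster centre in both views, so I'll lower it and release.

>>> send_rows:
  motion:
    - [0,0,0,0,0,9,1]
    - [0,0,0,0,0,7,1]
    - [0,0,0,0,0,0,1]
    - [0,0,0,0,0,0,1]
    - [0,0,0,0,0,0,-1]
    - [0,0,0,0,0,0,-1]
    - [0,0,0,0,0,0,-1]
    - [0,0,0,0,0,0,-1]
    - [0,0,0,0,0,-40,-1]
    - [0,0,0,0,0,-50,-1]

```text
time_s: 6.2
eef_pos: [0.6089, -0.0038, 0.1035]
eef_rot: [-0.003, 0.707, 0.707, -0.002]
wrist_force: [0.3, -0.4, 0.7]
opening: 1.001
grasp_force: 0.0
```

```bash
python3 - <<'E'
from h import *
print(ctrl.get_obs()['eef_pos'])
from scipy.optimize import least_squares
for n in('scene','side'):
    c=snap(n);W=cloud(c);m=(W[...,2]>.038)&(W[...,2]<.058)&(np.hypot(W[...,0]-.612,W[...,1])<.05)
    P=W[m];print(n,m.sum(),((P.min(0)+P.max(0))/2).round(4),np.ptp(P,0).round(3))
c=snap('wrist','w1.png');print(c['hand_eye'],c['mtx'])
E
```

```text
[ 0.60894738 -0.00379672  0.10350971]
scene 264 [ 6.144e-01 -4.000e-04  4.770e-02] [0.055 0.055 0.019]
side 280 [0.6114 0.0008 0.0458] [0.054 0.055 0.015]
[[ 3.02708331e-04 -9.65176660e-01 -2.61598785e-01  6.69891264e-02]
 [ 9.99999932e-01  3.46754920e-04 -1.22215571e-04 -4.92212320e-04]
 [ 2.08670282e-04 -2.61598730e-01  9.65176699e-01 -1.42448406e-01]
 [ 0.00000000e+00  0.00000000e+00  0.00000000e+00  1.00000000e+00]] [[325.41545689   0.         259.88072165]
 [  0.         325.41545689 186.34037399]
 [  0.           0.           1.        ]]
```

View pics/w1.png

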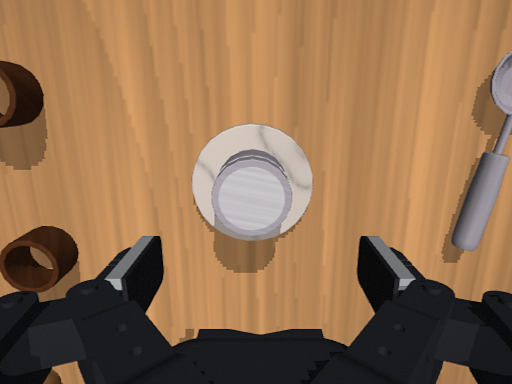

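The wrist view shows the tin at (252,195), centred on the coaster at (252,182) allowing for perspective. Ring A is next.

>>> send_rows:
  motion:
    - [0,0,0,-15,-43,0,-1]
    - [0,0,0,-15,-43,0,-1]
    - [0,0,0,-15,-43,0,-1]
    - [0,0,0,-14,-43,0,-1]
    - [0,0,0,0,0,30,-1]
    - [0,0,0,0,0,20,-1]
    - [0,0,0,0,0,0,-1]
    - [0,0,0,0,0,0,-1]
    - [0,0,0,0,0,0,-1]
    - [0,0,0,0,0,0,-1]

```text
time_s: 7.35
eef_pos: [0.4405, -0.0634, 0.0566]
eef_rot: [0.001, 0.707, 0.707, 0.0]
wrist_force: [-0.7, -0.9, -0.5]
opening: 1.001
grasp_force: 0.0
```

>>> send_rows:
  motion:
    - [0,0,0,0,0,30,-1]
    - [0,0,0,0,0,24,-1]
    - [0,0,0,0,0,0,-1]
    - [0,0,0,0,0,0,1]
    - [0,0,0,0,0,0,1]
    - [0,0,0,0,0,0,1]
    - [0,0,0,0,0,0,1]
    - [0,0,0,0,0,0,1]
    - [0,0,0,0,0,0,1]
    - [0,0,0,0,0,0,1]

```text
time_s: 8.35
eef_pos: [0.441, -0.0638, 0.0036]
eef_rot: [0.001, 0.707, 0.707, 0.001]
wrist_force: [-1.8, 1.2, 7.5]
opening: 0.513
grasp_force: 61.2
```

>>> send_rows:
  motion:
    - [0,0,0,0,0,-30,1]
    - [0,0,0,0,0,-40,1]
    - [0,0,0,-36,24,0,1]
    - [0,0,0,-36,24,0,1]
    - [0,0,0,-36,24,0,1]
    - [0,0,0,-36,24,0,1]
    - [0,0,0,-36,24,0,1]
    - [0,0,0,-35,24,0,1]
    - [0,0,0,0,0,20,1]
    - [0,0,0,0,0,0,1]

```text
time_s: 9.35
eef_pos: [0.5826, -0.2783, 0.0501]
eef_rot: [-0.002, 0.707, 0.707, -0.0]
wrist_force: [-0.4, 1.0, -0.9]
opening: 0.514
grasp_force: 61.1
```

>>> send_rows:
  motion:
    - [0,0,0,0,0,25,1]
    - [0,0,0,0,0,12,1]
    - [0,0,0,0,0,7,1]
    - [0,0,0,0,0,0,1]
    - [0,0,0,0,0,0,-0.4]
    - [0,0,0,0,0,0,-0.4]
    - [0,0,0,0,0,0,-0.4]
    - [0,0,0,0,0,0,-0.4]
    - [0,0,0,0,0,-30,-0.4]
    - [0,0,0,0,0,-50,-1]

```text
time_s: 10.35
eef_pos: [0.5808, -0.2762, 0.0843]
eef_rot: [-0.005, 0.707, 0.707, -0.001]
wrist_force: [1.1, -1.1, -0.4]
opening: 0.847
grasp_force: 0.0
```

```bash
python3 - <<'E'
from h import *
c=snap('wrist','w2.png')
E
```

```text
(no output)
```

View pics/w2.png

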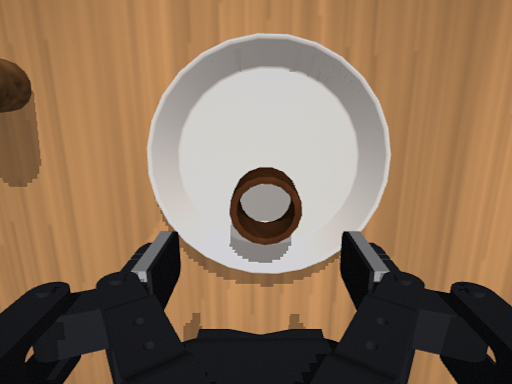

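The ring lies flat on the saucer floor at (266,205), about 27 mm off centre as planned. Ring B is next.

>>> send_rows:
  motion:
    - [0,0,0,43,-19,0,-1]
    - [0,0,0,43,-19,0,-1]
    - [0,0,0,43,-19,0,-1]
    - [0,0,0,43,-19,0,-1]
    - [0,0,0,43,-19,0,-1]
    - [0,0,0,43,-19,0,-1]
    - [0,0,0,43,-19,0,-1]
    - [0,0,0,43,-18,0,-1]
    - [0,0,0,0,0,36,-1]
    - [0,0,0,0,0,0,-1]

```text
time_s: 11.4
eef_pos: [0.4293, 0.0672, 0.0493]
eef_rot: [-0.002, 0.706, 0.708, -0.002]
wrist_force: [-0.4, -1.2, 0.0]
opening: 1.001
grasp_force: 0.0
```

>>> send_rows:
  motion:
    - [0,0,0,0,0,0,-1]
    - [0,0,0,0,0,30,-1]
    - [0,0,0,0,0,20,-1]
    - [0,0,0,0,0,0,-1]
    - [0,0,0,0,0,0,1]
    - [0,0,0,0,0,0,1]
    - [0,0,0,0,0,0,1]
    - [0,0,0,0,0,0,1]
    - [0,0,0,0,0,0,1]
    - [0,0,0,0,0,0,1]

```text
time_s: 12.4
eef_pos: [0.4341, 0.0653, 0.0036]
eef_rot: [0.001, 0.707, 0.707, 0.001]
wrist_force: [-1.8, -1.6, 8.9]
opening: 0.513
grasp_force: 61.1
```

>>> send_rows:
  motion:
    - [0,0,0,0,0,-30,1]
    - [0,0,0,0,0,-50,1]
    - [0,0,0,-41,21,0,1]
    - [0,0,0,-41,22,0,1]
    - [0,0,0,-41,22,0,1]
    - [0,0,0,-42,22,0,1]
    - [0,0,0,-42,22,0,1]
    - [0,0,0,-41,21,0,1]
    - [0,0,0,-41,21,0,1]
    - [0,0,0,0,0,0,1]

```text
time_s: 13.4
eef_pos: [0.5862, -0.2293, 0.0833]
eef_rot: [0.003, 0.708, 0.706, 0.0]
wrist_force: [-0.5, -0.2, -0.9]
opening: 0.511
grasp_force: 61.4
```

>>> send_rows:
  motion:
    - [0,0,0,0,0,30,1]
    - [0,0,0,0,0,30,1]
    - [0,0,0,0,0,14,1]
    - [0,0,0,0,0,0,1]
    - [0,0,0,0,0,0,-0.4]
    - [0,0,0,0,0,0,-0.4]
    - [0,0,0,0,0,0,-0.4]
    - [0,0,0,0,0,0,-0.4]
    - [0,0,0,0,0,-30,-0.4]
    - [0,0,0,0,0,-50,-1]

```text
time_s: 14.4
eef_pos: [0.5807, -0.2215, 0.0848]
eef_rot: [-0.004, 0.707, 0.707, -0.001]
wrist_force: [0.7, -0.7, 0.3]
opening: 0.853
grasp_force: 0.0
```

```bash
python3 - <<'E'
from h import *
c=snap('wrist','w3.png')
E
```

```text
(no output)
```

View pics/w3.png

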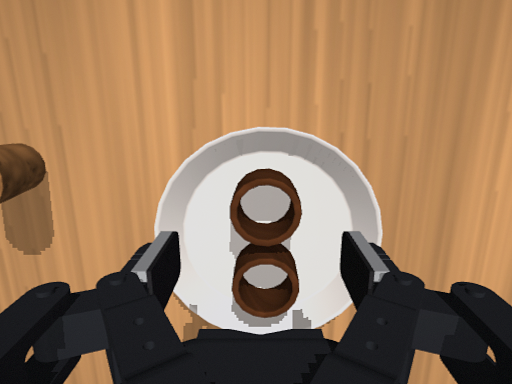

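Both rings lie side by side at (266,210) and (266,285). Now stopper 1.

>>> send_rows:
  motion:
    - [0,0,0,6,-43,0,-1]
    - [0,0,0,6,-43,0,-1]
    - [0,0,0,6,-43,0,-1]
    - [0,0,0,6,-44,0,-1]
    - [0,0,0,0,0,25,-1]
    - [0,0,0,0,0,0,-1]
    - [0,0,0,0,0,0,-1]
    - [0,0,0,0,0,30,-1]
    - [0,0,0,0,0,22,-1]
    - [0,0,0,0,0,0,-1]

```text
time_s: 15.45
eef_pos: [0.4101, -0.1984, 0.0092]
eef_rot: [-0.002, 0.707, 0.707, -0.0]
wrist_force: [-0.0, 0.3, -0.7]
opening: 1.005
grasp_force: 0.0
```

>>> send_rows:
  motion:
    - [0,0,0,0,0,0,1]
    - [0,0,0,0,0,0,1]
    - [0,0,0,0,0,0,1]
    - [0,0,0,0,0,0,1]
    - [0,0,0,0,0,0,1]
    - [0,0,0,0,0,0,1]
    - [0,0,0,0,0,0,1]
    - [0,0,0,0,0,0,1]
    - [0,0,0,0,0,-30,1]
    - [0,0,0,0,0,-50,1]

```text
time_s: 16.45
eef_pos: [0.4086, -0.1976, 0.0897]
eef_rot: [-0.003, 0.707, 0.707, -0.0]
wrist_force: [1.5, -0.6, -0.0]
opening: 0.415
grasp_force: 59.9
```

>>> send_rows:
  motion:
    - [0,0,0,46,16,0,1]
    - [0,0,0,46,17,0,1]
    - [0,0,0,46,17,0,1]
    - [0,0,0,46,17,0,1]
    - [0,0,0,46,17,0,1]
    - [0,0,0,46,17,0,1]
    - [0,0,0,46,17,0,1]
    - [0,0,0,46,17,0,1]
    - [0,0,0,46,16,0,1]
    - [0,0,0,0,0,0,1]

```text
time_s: 17.45
eef_pos: [0.563, 0.2202, 0.0919]
eef_rot: [0.0, 0.705, 0.709, 0.002]
wrist_force: [-0.8, -0.5, -0.5]
opening: 0.413
grasp_force: 59.9
```

>>> send_rows:
  motion:
    - [0,0,0,0,0,30,1]
    - [0,0,0,0,0,10,1]
    - [0,0,0,0,0,0,1]
    - [0,0,0,0,0,0,1]
    - [0,0,0,0,0,0,1]
    - [0,0,0,0,0,0,1]
    - [0,0,0,0,0,0,1]
    - [0,0,0,0,0,0,1]
    - [0,0,0,0,0,0,1]
    - [0,0,0,0,0,0,1]

```text
time_s: 18.45
eef_pos: [0.5615, 0.2147, 0.051]
eef_rot: [0.0, 0.707, 0.707, 0.0]
wrist_force: [-0.2, 0.1, 0.1]
opening: 0.418
grasp_force: 59.9
```

```bash
python3 - <<'E'
from h import *
print(ctrl.get_obs()['eef_pos'])
a=snap('scene');b=snap('side');cv2.imwrite('pics/s1.png',np.hstack([cv2.resize(a['color'][180:280,240:350,::-1],(400,364)),cv2.resize(b['color'][200:300,130:240,::-1],(400,364))]))
E
```

```text
[0.56154644 0.21474944 0.05096324]
```

View pics/s1.png

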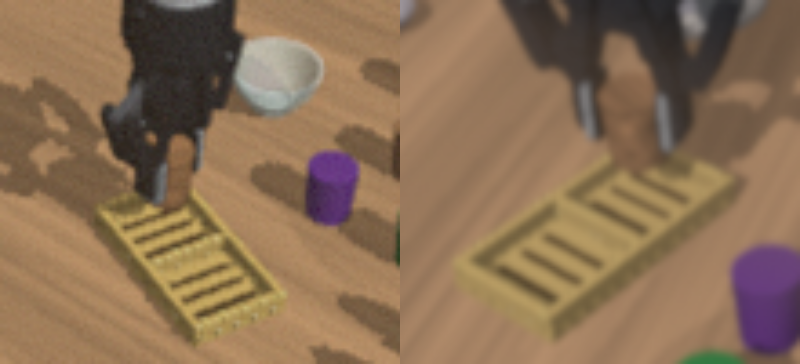

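The stopper hangs over the near bay in both views. I'll lower it and release.

>>> send_rows:
  motion:
    - [0,0,0,0,0,18,1]
    - [0,0,0,0,0,12,1]
    - [0,0,0,0,0,5,1]
    - [0,0,0,0,0,0,1]
    - [0,0,0,0,0,0,-0.3]
    - [0,0,0,0,0,0,-0.3]
    - [0,0,0,0,0,0,-0.3]
    - [0,0,0,0,0,0,-0.3]
    - [0,0,0,0,0,-35,-0.3]
    - [0,0,0,0,0,-50,-1]

```text
time_s: 19.55
eef_pos: [0.5586, 0.2141, 0.0981]
eef_rot: [-0.002, 0.707, 0.707, -0.003]
wrist_force: [0.9, 0.5, 0.5]
opening: 0.8
grasp_force: 0.0
```

```bash
python3 - <<'E'
from h import *
c=snap('wrist','w4.png')
for n in('scene','side'):
    W=cloud(snap(n));m=(W[...,2]>.043)&(W[...,2]<.06)&(np.hypot(W[...,0]-.562,W[...,1]-.216)<.035)
    P=W[m];print(n,m.sum(),((P.min(0)+P.max(0))/2).round(4),np.ptp(P,0).round(3))
E
```

```text
scene 134 [0.5608 0.2157 0.0499] [0.039 0.039 0.012]
side 213 [0.5593 0.2165 0.0479] [0.036 0.04  0.01 ]
```

View pics/w4.png

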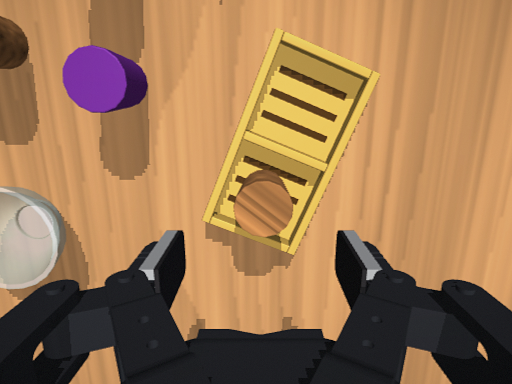

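Stopper 1 stands in its bay with its top at (263,203). Now the stopper among the decoys, gripped with the hand turned 72°.

>>> send_rows:
  motion:
    - [0,0,0,25,-45,0,-1]
    - [0,0,0,25,-45,0,-1]
    - [0,0,0,26,-45,0,-1]
    - [0,0,0,26,-45,0,-1]
    - [0,0,-8,0,0,0,-1]
    - [0,0,-8,0,0,0,-1]
    - [0,0,-8,0,0,0,-1]
    - [0,0,-8,0,0,0,-1]
    - [0,0,-8,0,0,0,-1]
    - [0,0,-8,0,0,0,-1]

```text
time_s: 20.7
eef_pos: [0.3867, 0.3129, 0.0996]
eef_rot: [-0.001, 0.356, 0.935, -0.001]
wrist_force: [-0.3, -0.2, 0.4]
opening: 0.998
grasp_force: 0.0
```

>>> send_rows:
  motion:
    - [0,0,-8,0,0,0,-1]
    - [0,0,-8,0,0,0,-1]
    - [0,0,-8,0,0,0,-1]
    - [0,0,0,0,0,15,-1]
    - [0,0,0,0,0,0,-1]
    - [0,0,0,0,0,0,-1]
    - [0,0,0,0,0,0,-1]
    - [0,0,0,0,0,0,-1]
    - [0,0,0,0,0,0,-1]
    - [0,0,0,0,0,0,-1]

```text
time_s: 21.7
eef_pos: [0.3877, 0.3134, 0.0862]
eef_rot: [0.0, 0.156, 0.988, 0.0]
wrist_force: [-0.0, -0.2, 0.3]
opening: 0.997
grasp_force: 0.0
```

```bash
python3 - <<'E'
from h import *
o=ctrl.get_obs();print(o['eef_pos'],o['q'])
c=snap('wrist','w5.png')
from scipy.spatial.transform import Rotation as R
T=np.eye(4);T[:3,:3]=R.from_quat(o['eef_rot'],scalar_first=True).as_matrix();T[:3,3]=o['eef_pos'];print(T.round(3))
W=cloud(c,T@c['hand_eye']);m=(W[...,2]>.036)&(W[...,2]<.052)&(np.hypot(W[...,0]-.382,W[...,1]-.318)<.03)
P=W[m];print(m.sum(),(P.min(0)+P.max(0))/2,np.ptp(P,0))
E
```

```text
[0.38767262 0.31337634 0.08618878] [ 4.41231401e-01  1.99516653e-01  1.91118253e+00  2.31259496e-05
  1.03039922e+00 -8.15737737e-01]
[[-0.951  0.309  0.     0.388]
 [ 0.309  0.951  0.     0.313]
 [-0.     0.    -1.     0.086]
 [ 0.     0.     0.     1.   ]]
2955 [0.3817065  0.31716115 0.04102768] [0.03734496 0.03704283 0.010049  ]
```

View pics/w5.png

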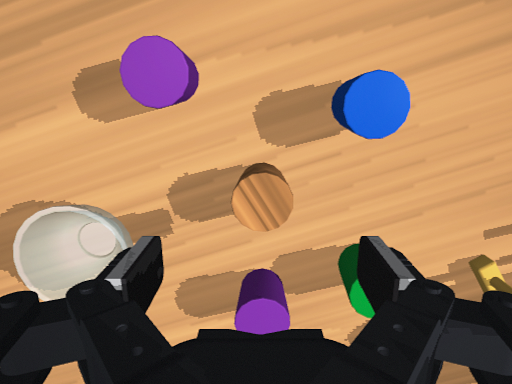

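The stopper top at (263,197) is measured 7 and 2 mm off in the tool's axes, and the neighbours are clear. I'll correct and descend.

>>> send_rows:
  motion:
    - [0,0,0,7,2,0,-1]
    - [0,0,0,0,0,30,-1]
    - [0,0,0,0,0,26,-1]
    - [0,0,0,0,0,20,-1]
    - [0,0,0,0,0,0,-1]
    - [0,0,0,0,0,0,1]
    - [0,0,0,0,0,0,1]
    - [0,0,0,0,0,0,1]
    - [0,0,0,0,0,0,1]
    - [0,0,0,0,0,0,1]

```text
time_s: 22.75
eef_pos: [0.3824, 0.3176, 0.0113]
eef_rot: [0.001, 0.156, 0.988, 0.0]
wrist_force: [-1.3, -1.4, 6.3]
opening: 0.415
grasp_force: 59.0
```

>>> send_rows:
  motion:
    - [0,0,0,0,0,0,1]
    - [0,0,0,0,0,0,1]
    - [0,0,0,0,0,-30,1]
    - [0,0,0,0,0,-50,1]
    - [0,0,0,0,0,-10,1]
    - [0,0,0,0,0,0,1]
    - [0,0,0,0,0,0,1]
    - [0,0,0,0,0,0,1]
    - [0,0,0,0,0,0,1]
    - [0,0,0,0,0,0,1]

```text
time_s: 23.75
eef_pos: [0.3808, 0.317, 0.0987]
eef_rot: [-0.001, 0.156, 0.988, -0.001]
wrist_force: [0.1, -0.3, -0.9]
opening: 0.418
grasp_force: 59.9
```

>>> send_rows:
  motion:
    - [0,0,8,0,0,0,1]
    - [0,0,8,0,0,0,1]
    - [0,0,8,0,0,0,1]
    - [0,0,8,0,0,0,1]
    - [0,0,8,0,0,0,1]
    - [0,0,8,0,0,0,1]
    - [0,0,8,0,0,0,1]
    - [0,0,8,0,0,0,1]
    - [0,0,8,0,0,0,1]
    - [0,0,0,0,0,0,1]

```text
time_s: 24.75
eef_pos: [0.3812, 0.3172, 0.0994]
eef_rot: [-0.0, 0.707, 0.707, -0.0]
wrist_force: [-0.3, 0.4, -0.0]
opening: 0.413
grasp_force: 59.9
```

>>> send_rows:
  motion:
    - [0,0,0,-8,41,0,1]
    - [0,0,0,-8,41,0,1]
    - [0,0,0,-8,41,0,1]
    - [0,0,0,-8,42,0,1]
    - [0,0,0,-7,42,0,1]
    - [0,0,0,0,0,30,1]
    - [0,0,0,0,0,10,1]
    - [0,0,0,0,0,0,1]
    - [0,0,0,0,0,0,1]
    - [0,0,0,0,0,0,1]

```text
time_s: 25.75
eef_pos: [0.5885, 0.2791, 0.0612]
eef_rot: [0.0, 0.706, 0.708, 0.001]
wrist_force: [0.8, -0.4, -1.1]
opening: 0.419
grasp_force: 60.0
```

```bash
python3 - <<'E'
from h import *
o=ctrl.get_obs();print(o['eef_pos'],o['eef_rot'])
E
```

```text
[0.58850521 0.27909467 0.06115473] [3.46191302e-04 7.06390218e-01 7.07822262e-01 6.20949246e-04]
```

>>> send_rows:
  motion:
    - [0,0,0,0,0,24,1]
    - [0,0,0,0,0,14,1]
    - [0,0,0,0,0,6,1]
    - [0,0,0,0,0,0,1]
    - [0,0,0,0,0,0,-0.3]
    - [0,0,0,0,0,0,-0.3]
    - [0,0,0,0,0,0,-0.3]
    - [0,0,0,0,0,0,-0.3]
    - [0,0,0,0,0,-35,-0.3]
    - [0,0,0,0,0,-50,-1]

```text
time_s: 26.75
eef_pos: [0.5855, 0.2775, 0.0979]
eef_rot: [-0.002, 0.707, 0.707, -0.004]
wrist_force: [1.1, -0.2, 0.9]
opening: 0.803
grasp_force: 0.0
```

>>> send_rows:
  motion:
    - [0,0,0,0,0,-50,-1]
    - [0,0,0,0,0,-50,-1]
    - [0,0,0,0,-30,-20,-1]
    - [0,0,0,0,-30,0,-1]
    - [0,0,0,0,0,0,-1]
    - [0,0,0,0,0,0,-1]
    - [0,0,0,0,0,0,-1]
    - [0,0,0,0,0,0,-1]
    - [0,0,0,0,0,0,-1]
    - [0,0,0,0,0,0,-1]

```text
time_s: 27.75
eef_pos: [0.5288, 0.2782, 0.2204]
eef_rot: [-0.0, 0.707, 0.707, -0.0]
wrist_force: [0.3, -0.2, -0.5]
opening: 0.998
grasp_force: 0.0
```

```bash
python3 - <<'E'
from h import *
ref={'stA':(.5624,.2162,.043,.06),'stB':(.5886,.2778,.043,.06),'ring1':(.584,-.277,.028,.05),'ring2':(.584,-.222,.028,.05),'tin':(.612,0,.043,.06),'bowl':(.383,.189,.03,.05)}
for n in('scene','side'):
    c=snap(n,n+'9.png');W=cloud(c)
    for k,(x,y,a,b) in ref.items():
        m=(W[...,2]>a)&(W[...,2]<b)&(np.hypot(W[...,0]-x,W[...,1]-y)<(.05 if k=='bowl' else .03))
        P=W[m];print(n,k,m.sum(),((P.min(0)+P.max(0))/2).round(4) if len(P) else 0,np.median(P[:,2]).round(4) if len(P) else 0)
E
```

```text
scene stA 135 [0.5594 0.2155 0.0489] 0.0508
scene stB 151 [0.5886 0.28   0.049 ] 0.0504
scene ring1 101 [ 0.5844 -0.274   0.0343] 0.0345
scene ring2 104 [ 0.5846 -0.2219  0.0346] 0.0345
scene tin 235 [0.6127 0.0007 0.0503] 0.0518
scene bowl 220 [0.3833 0.1899 0.0377] 0.0382
side stA 207 [0.5593 0.2162 0.0473] 0.0491
side stB 237 [0.5864 0.2811 0.0475] 0.0493
side ring1 80 [ 0.5827 -0.2734  0.0328] 0.0329
side ring2 99 [ 0.5833 -0.2243  0.0328] 0.0327
side tin 240 [0.6111 0.0011 0.0482] 0.0505
side bowl 410 [0.3829 0.1909 0.0363] 0.0372
```

View pics/side9.png

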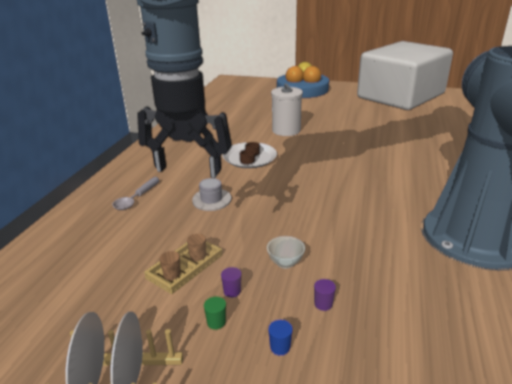

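The side view shows every item in its place: stoppers upright in the rack at (170,262) and (197,247), the tin on the coaster at (210,190), and both rings in the saucer at (250,154). The bowl has not moved. All measured positions are within tolerance, so I'm handing in.

```bash
python3 -c "
from bench import ctrl
print(ctrl.hand_in())"
```

```text
the job is handed in; nothing more can be done
None
```

The job is handed in (no verdict was returned): both stoppers stand in the rack bays, both rings lie flat side by side in the saucer, the tin stands mid-coaster, and the bowl did not move; the last camera check put everything within tolerance at about 28 s of the 128 s allowed.

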